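# Tighten the valve cover bolt to the first click

## Task

Two valve covers sit on the engine bench, each with a T-handled driver standing on its bolt. Tighten the bolt under the orange preset torque driver clockwise until its clutch gives its first click, stop there without forcing the bolt any further, and let go. Leave the blue driver as it is.

Things in the scene. Friction and masses are not known exactly. Their poses are not given: they have to be found in the camera images.
- orange_grip (a point): Centre of the orange T-handle's bar (preset torque driver), on the driver's vertical axis, 143 mm above the bench; turns with the handle. The level bar is 76 mm long along x, 18 mm thick along y (grip it across this), 26 mm tall; z up. Below it a 16 mm stem; 44 mm below this point is the top of the black index collar, 96 mm across. The driver cannot be lifted off the bolt.
- click (a joint): The clutch: turn of the orange handle against its collar (rad, clockwise from above +), 0 at start. The bolt first runs down freely (0.06 N m) for 0.1 to 1 rad, then seats and stops; at 0.4 N m the clutch then gives way, its torque falling to nothing at 0.2, where it snaps over (the click). Released after that it rests at 0.4; released before, it springs back to 0. At 0.4 it is solid.
- overturn (a joint): How far the seated bolt under the orange driver was forced on (rad, clockwise +), 0 at start. It moves only under more than 0.7 N m, when the handle is pushed on past the click; over 0.12 is overtightened. To see the click: the collar's two white marks lie in line with the bar before it; after it the bar points at the two green marks, 23 degrees clockwise of the white.
- blue_driver (a joint): Turn of the blue plain T-handle driver on the other valve cover (rad, clockwise +), 0 at start; to stay within 0.15. Same shape and size as the orange one, no clutch, turns easily. Each driver stands in the middle of a grey and aluminium cover, 51 mm high, on a fixed wooden block 200 by 130 mm; the covers are left and right of the robot's middle, either way round.
There are look-alikes about, which are no part of the job. What is shaped like the part that bears orange_grip but purple is not meant.

How it is judged:
By the outcome, as a careful person would: the job done as asked, in the order asked, and still so for the second after the job is handed in, with the robot touching nothing.
It also fails if it takes over 38 s, if anything falls off the work surface, if the arm or the gripper's body presses on something with over 40 N, if the wrist force passes 120 N, or if a joint passes its speed limit or range.

## Robot

A 6-joint arm with a two-finger parallel gripper is mounted at the origin on the work surface. World frame = base frame: x ahead of the robot, y to its left, z up, the work surface at z = 0. Lengths are in m, angles in degrees, forces in N, time in s.
With the tool pointing down it reaches from about 0.4 to 0.825 m from the base axis. Payload 7 kg.
Tool frame: the origin (TCP) lies at the very end of the fingers, on their centre line; the grasp point (between the pads) lies 19 mm behind it; z points along the fingers, y is the line along which they close (so a half turn about z gives the same grasp; the last joint's range is limited). The gripper opens to 88 mm and grips with 3 to 60 N. Pads are 19 mm wide; open, the fingers measure 130 mm over their backs; the gripper's body (78 mm by 193 mm) begins 47 mm behind the grasp point.
Start: joints at [-49.842, 20.546, 0.682, 0, -70.136, -16.507], TCP at [0.271, -0.618, 0.227] pointing down, gripper open.
Joint ranges: [-176.03, 176.03], [-82.01, 121.73], [-58.28, 71.71], [-173.87, 95.51], [-174.79, -0.11], [-173.66, 173.66]. Speed limits (degrees/s): [136.94, 136.94, 172.46, 180, 180, 180].

## Interface

Orientations are given as [roll, pitch, yaw] about the fixed x, y, z axes, in that order (R = Rz(yaw) Ry(pitch) Rx(roll)).
In Python, from plant import r gives the robot as it stands. The module is installed in compiled form; this text tells all that it offers.
- The arm moves only by the tool jog_arm, never from a script. Its arguments are lists of equal length, an entry for each row: "travel": the shift along the tool's x, y, z each as a share of 50 cm, from -1 to 1, a list of three; "dr": the turn, a rotation vector about the tool's x, y, z each as a share of 360 degrees, from -1 to 1, a list of three; "claw": the opening, from 0 (shut) to 1 (fully open). A call has exactly 10 rows; each row is the pose to reach, as a shift and turn from the pose commanded when the call began, along the tool's axes at that moment, turning the shorter way round; what a row does not reach only later rows make up. A row lasts 1/8 s, in which the tool goes at most 62.5 mm and 10.7 degrees, less where a joint would pass 70% of its speed; a pose out of reach is approached as far as the arm can. A call with a number of a shift or a turn outside -1 to 1 is refused whole. A call with a gripper value outside its range is refused whole. The fingers move at their own pace and stop on an object; "newtons" is the grip in N (left out, the last holds). Time passes only in rows, so rows that repeat a pose let the fingers close, or fill a call up. It gives the time, the measured TCP pose, the force, the opening and the grip force at its end, in the units of the state.
- r.get_state(): the state, without advancing time (a new reading comes with each control period).
- r.capture(name): name is "scene" or "top"; returns a dict with "pixels" (384x512x3 uint8, red, green, blue), "range_z" (384x512 float32, m along the optical axis (not along the pixel's ray), 0 where there is no reading), "fx", "fy", "cx", "cy" (pixels), "position" and "attitude" of the camera in the world. Camera axes: x right, y up, looking along -z (the intrinsics and any distortion apply to the point x, -y, -z); pixel columns grow to the right and rows downward; lengths in m; the calibration is good to about 2 mm. A picture is of the moment at which its call begins.
- r.close_job(): hands the job in; it is judged then, once.
Trained networks look in the newest picture that a camera, given by its name, has taken for a name from the list of things; names that differ only in an ending like _2 or _b are one class to them, and where a whole thing is asked for, a point or a joint stands for the part that bears it (a point fixed in the world has none). Each returns a list of dicts, best first, with "conf" (0 to 1); they miss things now and then, are a little off and sometimes report something else, mostly with a low value. They report only what shows in the picture. A call takes as long as a camera call. They do not tell look-alikes from the thing itself.
- r.boxes_of(name, camera): "extent" ([left, top, right, bottom] in pixels, round what is visible of it).
- r.regions_of(name, camera): "pixels" (384x512 bool, what is visible of it) and "extent" ([left, top, right, bottom] in pixels, round what is visible of it).
- r.tip_of(name, camera): "at" ([column, row] in pixels: a listed point, or the origin of a listed thing).
The state is a dict: "time_s": time; "joints": joint angles; "qd": joint speeds; "joint_torque": joint torques, N m; "tcp_pos": TCP position; "eef_rot": TCP orientation; "contact_force": force on the tool from outside, world axes, zero at the start; "moment": the same for the moment, N m; "gripper_width": finger opening in m; "gripper_force": force on a finger pad.
Only numpy, scipy, OpenCV 4.12 (cv2) and the standard library are available. Lean on these libraries where they do the work, as an engineer would, in place of code of your own. Each camera call takes 0.05 s, during which the arm holds its last target. There are 200 camera calls.

## Working session

There is one attempt and no reset: what is moved stays moved. The work goes in short steps, Python scripts to look and compute and a tool call to move; the robot and the scene stay as the last step left them, time stands still between calls to the robot, and variables do not carry over. Pictures are saved under pics/ and viewed, at most 10 in all, crops included, and the job is handed in when it is done.

Besides the shell and the picture viewer there is one more tool, called after "Emit:" as a command line: name --argument value ..., lists and objects as JSON in quotes. jog_arm: Moves the arm, as the interface text tells. Its arguments: {"type":"object","properties":{"travel":{"type":"array"},"dr":{"type":"array"},"claw":{"type":"array"},"newtons":{"type":"number"}},"required":["travel","dr","claw"]}

```bash
mkdir -p pics; cat > h.py <<'E'
from plant import r
import numpy as np, cv2
from scipy.spatial.transform import Rotation as R
def cam(n):
    c=r.capture(n); return c
def rot(a):
    a=np.array(a)
    if a.shape==(3,3): return a
    if a.size==4: return None
    return R.from_euler('xyz',a,degrees=True).as_matrix()
def cloud(c):
    z=c['range_z']; v,u=np.mgrid[:384,:512]
    P=np.stack([(u-c['cx'])/c['fx']*z,-(v-c['cy'])/c['fy']*z,-z],-1)
    return P@rot(c['attitude']).T+np.array(c['position'])
def save(c,n): cv2.imwrite('pics/'+n,c['pixels'][...,::-1])
E
python3 - <<'E'
from h import *
s=r.get_state(); print(s)
for n in ('top','scene'):
    c=cam(n); save(c,n+'0.png'); print(n,{k:v for k,v in c.items() if k not in('pixels','range_z')})
    P=cloud(c)
    for t in r.tip_of('orange_grip',n):
        u,v=map(int,np.round(t['at'])); print(t,P[v,u])
    for t in r.boxes_of('orange_grip',n): print(t)
E
```

```text
{'time_s': 0.0, 'joints': array([-4.98419209e+01,  2.05917101e+01,  6.31670391e-01, -1.98661483e-02,
       -7.01370057e+01, -1.65075557e+01]), 'qd': array([ 0.040455  ,  0.02192428,  0.01151125,  0.05745593, -0.01355821,
       -0.10476701]), 'joint_torque': array([ 5.36458665e-04, -5.82726073e+01,  2.93063325e+01,  6.99733302e+00,
        6.89477936e-03, -1.80313100e-04]), 'tcp_pos': array([ 0.27054774, -0.61784544,  0.22560442]), 'eef_rot': array([ 1.79901648e+02, -9.67179178e-03, -1.56356234e+02]), 'contact_force': array([ 0.17763468, -0.27989985, -0.39404911]), 'moment': array([ 0.01052425,  0.01327774, -0.09280531]), 'gripper_force': 0.0, 'gripper_width': 0.08755070967145956}
top {'fx': 371.907470019884, 'fy': 371.907470019884, 'cx': 260.4761545572262, 'cy': 190.77636859756802, 'position': array([0.37814463, 0.00901572, 0.75331376]), 'attitude': array([  2.59824631,  -0.98024055, -91.24478636])}
{'at': [144.6, 267.0], 'conf': 0.79} [0.28798959 0.18378137 0.15616469]
{'extent': [128.9, 246.7, 157.2, 293.1], 'conf': 0.65}
{'extent': [101.5, 74.7, 121.6, 120.5], 'conf': 0.62}
scene {'fx': 421.9665492120431, 'fy': 421.9665492120431, 'cx': 250.36897895476898, 'cy': 195.9380985046766, 'position': array([1.09815223, 0.30885272, 0.71425211]), 'attitude': array([ 5.02561815e+01, -8.30835188e-02,  1.13320750e+02])}
{'at': [331.8, 257.0], 'conf': 0.67} [0.57946805 0.24264166 0.15678964]
{'at': [339.7, 170.4], 'conf': 0.58} [0.30966823 0.19047134 0.1497661 ]
{'extent': [325.9, 236.4, 340.4, 274.8], 'conf': 0.67}
```

View pics/top0.png

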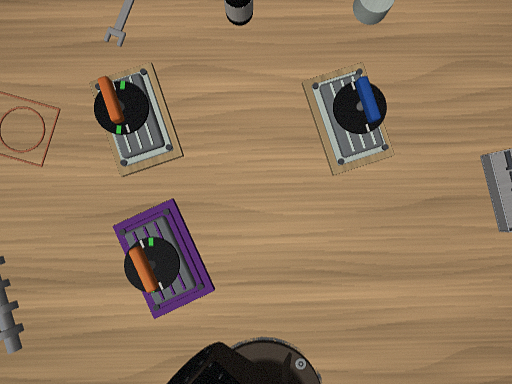

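View pics/scene0.png

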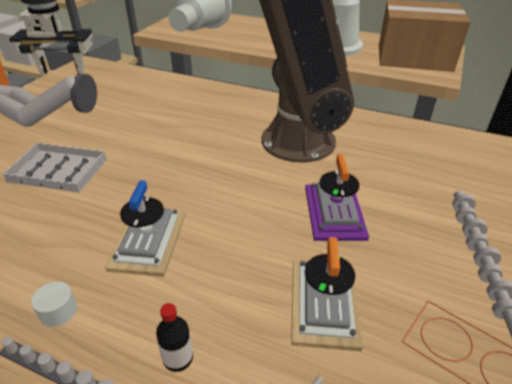

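The top view shows the target orange driver on the grey cover with the wooden block, bar at about (111,100). The look-alike is on the purple cover at (145,268) and the blue driver at (368,100). The scene view agrees, with the target at (332,257).

```bash
cat >> h.py <<'E'
def bar(c):
    P=cloud(c); h=cv2.cvtColor(c['pixels'],cv2.COLOR_RGB2HSV)
    m=(h[...,0]<15)&(h[...,1]>150)&(h[...,2]>80)&(P[...,2]>.147)&(P[...,2]<.165)&(P[...,0]>.45)&(P[...,0]<.7)&(P[...,1]>.1)
    q=P[m]; (x,y),wh,_=b=cv2.minAreaRect((q[:,:2]*1000).astype(np.float32))
    k=cv2.boxPoints(b); e=max([k[1]-k[0],k[2]-k[1]],key=np.linalg.norm)
    return len(q),(x,y),wh,np.degrees(np.arctan2(e[1],e[0])),q[:,2].mean()
E
python3 - <<'E'
from h import *
for n in ('top','scene'): 
    c=cam(n); print(bar(c))
    P=cloud(c)
    m=(c['pixels'].max(-1)<70)&(P[...,2]>.09)&(P[...,2]<.108)&(P[...,0]>.45)&(P[...,1]>.1)&(P[...,0]<.7)
    print(m.sum(), cv2.minEnclosingCircle((P[m][:,:2]*1000).astype(np.float32)),P[m][:,2].mean())
E
```

```text
(471, (560.6141967773438, 240.9220428466797), (73.71123504638672, 17.16244888305664), np.float32(17.1266), np.float64(0.15570985922589275))
1642 ((561.15185546875, 240.64712524414062), 48.15461349487305) 0.09946944067760236
(319, (564.9955444335938, 241.55751037597656), (73.03831481933594, 18.160123825073242), np.float32(18.557287), np.float64(0.1548811437586309))
1172 ((565.008056640625, 241.08787536621094), 47.104976654052734) 0.09910457507070773
```

```bash
cat >> h.py <<'E'
def step(p0,y0,p1,y1):
    "tool-down move in move units"
    T=R.from_euler('xyz',[180,0,y0],degrees=True)
    return np.round(T.inv().apply(np.subtract(p1,p0))/.5,4), round(-(y1-y0)/360,4)
E
python3 - <<'E'
from h import *
s=r.get_state(); p=s['tcp_pos']; y=s['eef_rot'][2]
m=[.45,-.19,.25]
print(step(p,y,m,-69.4)); print(step(m,-69.4,[.562,.241,.23],17.5))
E
```

```text
(array([-0.6719,  0.6407, -0.0472]), np.float64(-0.2415))
(array([-0.7281, -0.513 ,  0.04  ]), -0.2414)
```

Emit:
jog_arm --travel '[[-0.672,0.64,-0.048],[-0.672,0.64,-0.048],[-0.672,0.64,-0.048],[-0.672,0.64,-0.048],[-0.672,0.64,-0.048],[-0.672,0.64,-0.048],[-0.672,0.64,-0.048],[-0.672,0.64,-0.048],[-0.672,0.64,-0.048],[-0.672,0.64,-0.048]]' --dr '[[0,0,-0.2415],[0,0,-0.2415],[0,0,-0.2415],[0,0,-0.2415],[0,0,-0.2415],[0,0,-0.2415],[0,0,-0.2415],[0,0,-0.2415],[0,0,-0.2415],[0,0,-0.2415]]' --claw '[1,1,1,1,1,1,1,1,1,1]'

```text
time_s: 1.65
tcp_pos: [0.45, -0.1905, 0.2506]
eef_rot: [-180.0, -0.0, -69.5]
contact_force: [-0.2, -0.1, -0.4]
gripper_width: 0.088
gripper_force: 0.0
```

Emit:
jog_arm --travel '[[-0.728,-0.513,0.04],[-0.728,-0.513,0.04],[-0.728,-0.513,0.04],[-0.728,-0.513,0.04],[-0.728,-0.513,0.04],[-0.728,-0.513,0.04],[-0.728,-0.513,0.04],[-0.728,-0.513,0.04],[-0.728,-0.513,0.04],[-0.728,-0.513,0.04]]' --dr '[[0,0,-0.2415],[0,0,-0.2415],[0,0,-0.2415],[0,0,-0.2415],[0,0,-0.2415],[0,0,-0.2415],[0,0,-0.2415],[0,0,-0.2415],[0,0,-0.2415],[0,0,-0.2415]]' --claw '[1,1,1,1,1,1,1,1,1,0.5]'

```text
time_s: 2.9
tcp_pos: [0.5624, 0.2391, 0.2305]
eef_rot: [180.0, 0.0, 17.2]
contact_force: [0.2, -1.4, -0.3]
gripper_width: 0.082
gripper_force: 0.0
```

```bash
python3 - <<'E'
from h import *
s=r.get_state(); print({k:np.round(s[k],3) for k in ('time_s','joints','tcp_pos','eef_rot','contact_force','moment','gripper_width')})
for n in ('scene',): 
    c=cam(n); print(bar(c)); save(c,'s1.png')
E
```

```text
{'time_s': np.float64(2.9), 'joints': array([ 4.1329e+01,  1.4453e+01, -7.4290e+00,  2.0000e-03, -6.8137e+01,
        6.5865e+01]), 'tcp_pos': array([0.562, 0.239, 0.231]), 'eef_rot': array([1.79991e+02, 1.70000e-02, 1.71950e+01]), 'contact_force': array([ 0.241, -1.423, -0.261]), 'moment': array([-0.158,  0.101,  0.043]), 'gripper_width': np.float64(0.082)}
(318, (565.8555297851562, 241.6853790283203), (71.2166519165039, 17.862934112548828), np.float32(18.479177), np.float64(0.15488202866754092))
```

Emit:
jog_arm --travel '[[0,0,0.1],[0,0,0.18],[0,0,0.212],[0,0,0.212],[0,0,0.212],[0,0,0.212],[0,0,0.212],[0,0,0.212],[0,0,0.212],[0,0,0.212]]' --dr '[[0,0,0],[0,0,0],[0,0,0],[0,0,0],[0,0,0],[0,0,0],[0,0,0],[0,0,0],[0,0,0],[0,0,0]]' --claw '[0.5,0.5,0.5,0.5,0.4,0,0,0,0,0]' --newtons 30

```text
time_s: 4.2
tcp_pos: [0.5626, 0.2414, 0.1254]
eef_rot: [-180.0, -0.1, 17.6]
contact_force: [-2.4, 3.9, 6.1]
gripper_width: 0.0177
gripper_force: 30.0
```

```bash
cat > st.py <<'E'
from h import *
for i in range(1):
    s=r.get_state(); print({k:np.round(s[k],3).tolist() for k in ('time_s','tcp_pos','eef_rot','contact_force','moment','gripper_width','gripper_force')})
E
python3 st.py
```

```text
{'time_s': 4.2, 'tcp_pos': [0.563, 0.241, 0.125], 'eef_rot': [-179.951, -0.09, 17.558], 'contact_force': [-2.396, 3.939, 6.102], 'moment': [1.297, 1.202, 0.053], 'gripper_width': 0.018, 'gripper_force': 29.988}
```

Emit:
jog_arm --travel '[[0,0,0],[0,0,0],[0,0,0],[0,0,0],[0,0,0],[0,0,0],[0,0,0],[0,0,0],[0,0,0],[0,0,0]]' --dr '[[0,0,0.003],[0,0,0.006],[0,0,0.009],[0,0,0.012],[0,0,0.015],[0,0,0.018],[0,0,0.021],[0,0,0.024],[0,0,0.027],[0,0,0.028]]' --claw '[0,0,0,0,0,0,0,0,0,0]'

```text
time_s: 5.45
tcp_pos: [0.5626, 0.2414, 0.1254]
eef_rot: [-179.9, -0.1, 7.5]
contact_force: [-2.6, 4.2, 6.1]
gripper_width: 0.0178
gripper_force: 30.0
```

```bash
python3 st.py; python3 -c "
from h import *
c=cam('scene');p=c['pixels'][225:305,280:380,::-1];cv2.imwrite('pics/s2.png',cv2.resize(p,None,fx=6,fy=6,interpolation=2))"
```

```text
{'time_s': 5.45, 'tcp_pos': [0.563, 0.241, 0.125], 'eef_rot': [-179.938, -0.083, 7.465], 'contact_force': [-2.619, 4.163, 6.062], 'moment': [1.256, 1.279, 0.086], 'gripper_width': 0.018, 'gripper_force': 29.989}
```

View pics/s2.png

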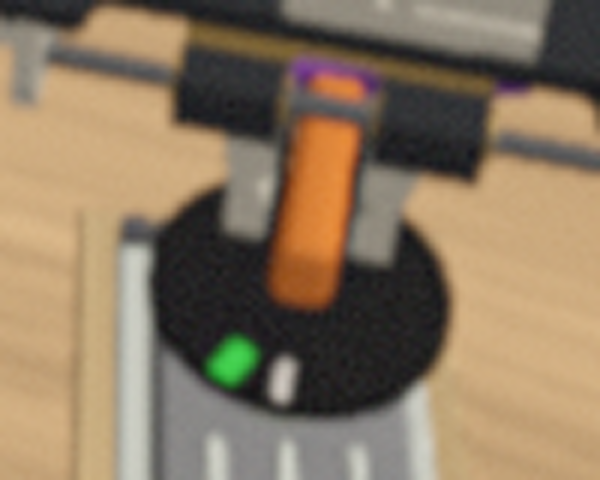

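The crop shows the bar held by the pads and still in line with the white mark at (282,380). The green mark is at (232,360). I'll track the mark angles numerically.

Emit:
jog_arm --travel '[[0,0,0],[0,0,0],[0,0,0],[0,0,0],[0,0,0],[0,0,0],[0,0,0],[0,0,0],[0,0,0],[0,0,0]]' --dr '[[0,0,0.003],[0,0,0.006],[0,0,0.009],[0,0,0.012],[0,0,0.015],[0,0,0.018],[0,0,0.021],[0,0,0.024],[0,0,0.027],[0,0,0.028]]' --claw '[0,0,0,0,0,0,0,0,0,0]'

```text
time_s: 6.75
tcp_pos: [0.5626, 0.2414, 0.1254]
eef_rot: [-179.9, -0.1, -2.6]
contact_force: [-2.6, 2.8, 6.2]
gripper_width: 0.0178
gripper_force: 30.0
```

```bash
cat >> st.py <<'E'
c=cam('scene'); P=cloud(c); h=cv2.cvtColor(c['pixels'],cv2.COLOR_RGB2HSV)
d=P[...,:2]-[.564,.241]; rr=np.hypot(d[...,0],d[...,1])
g=(h[...,0]>45)&(h[...,0]<75)&(h[...,1]>120)&(h[...,2]>80)&(rr<.055)&(P[...,2]>.08)&(d[...,0]>-.01)
w=(h[...,1]<60)&(h[...,2]>150)&(rr<.047)&(rr>.025)&(abs(P[...,2]-.1)<.006)&(d[...,0]>0)
y=s['eef_rot'][2]
for n,m in(('green',g),('white',w)):
    if m.any():
        q=d[m].mean(0); a=np.degrees(np.arctan2(q[1],q[0])); print(n,m.sum(),'r',np.hypot(*q).round(3),'ang',a.round(1),'bar-mark',(y-a).round(1))
E
python3 st.py
```

```text
{'time_s': 6.75, 'tcp_pos': [0.563, 0.241, 0.125], 'eef_rot': [-179.93, -0.065, -2.617], 'contact_force': [-2.604, 2.771, 6.177], 'moment': [1.244, 1.269, 0.093], 'gripper_width': 0.018, 'gripper_force': 29.989}
green 55 r 0.039 ang -26.3 bar-mark 23.7
white 18 r 0.04 ang -2.5 bar-mark -0.1
```

Emit:
jog_arm --travel '[[0,0,0],[0,0,0],[0,0,0],[0,0,0],[0,0,0],[0,0,0],[0,0,0],[0,0,0],[0,0,0],[0,0,0]]' --dr '[[0,0,0.003],[0,0,0.006],[0,0,0.009],[0,0,0.012],[0,0,0.015],[0,0,0.018],[0,0,0.021],[0,0,0.024],[0,0,0.027],[0,0,0.028]]' --claw '[0,0,0,0,0,0,0,0,0,0]'

```text
time_s: 8.05
tcp_pos: [0.5626, 0.2414, 0.1254]
eef_rot: [-179.9, -0.1, -12.7]
contact_force: [-3.3, 3.5, 6.4]
gripper_width: 0.0176
gripper_force: 30.0
```

```bash
python3 st.py
```

```text
{'time_s': 8.05, 'tcp_pos': [0.563, 0.241, 0.125], 'eef_rot': [-179.92, -0.053, -12.694], 'contact_force': [-3.328, 3.506, 6.386], 'moment': [1.199, 1.332, 0.088], 'gripper_width': 0.018, 'gripper_force': 29.989}
green 56 r 0.039 ang -36.0 bar-mark 23.3
white 17 r 0.04 ang -12.8 bar-mark 0.1
```

Emit:
jog_arm --travel '[[0,0,0],[0,0,0],[0,0,0],[0,0,0],[0,0,0],[0,0,0],[0,0,0],[0,0,0],[0,0,0],[0,0,0]]' --dr '[[0,0,0.003],[0,0,0.006],[0,0,0.009],[0,0,0.012],[0,0,0.015],[0,0,0.018],[0,0,0.021],[0,0,0.024],[0,0,0.027],[0,0,0.028]]' --claw '[0,0,0,0,0,0,0,0,0,0]'

```text
time_s: 9.35
tcp_pos: [0.5625, 0.2413, 0.1254]
eef_rot: [-179.9, -0.0, -22.8]
contact_force: [-2.0, 2.5, 6.3]
gripper_width: 0.0179
gripper_force: 30.0
```

```bash
python3 st.py
```

```text
{'time_s': 9.35, 'tcp_pos': [0.563, 0.241, 0.125], 'eef_rot': [-179.922, -0.033, -22.78], 'contact_force': [-1.976, 2.527, 6.314], 'moment': [1.205, 1.388, 0.055], 'gripper_width': 0.018, 'gripper_force': 29.988}
green 58 r 0.039 ang -46.2 bar-mark 23.4
white 17 r 0.039 ang -23.0 bar-mark 0.2
```

Emit:
jog_arm --travel '[[0,0,0],[0,0,0],[0,0,0],[0,0,0],[0,0,0],[0,0,0],[0,0,0],[0,0,0],[0,0,0],[0,0,0]]' --dr '[[0,0,0.003],[0,0,0.006],[0,0,0.009],[0,0,0.012],[0,0,0.015],[0,0,0.018],[0,0,0.021],[0,0,0.024],[0,0,0.027],[0,0,0.028]]' --claw '[0,0,0,0,0,0,0,0,0,0]'

```text
time_s: 10.65
tcp_pos: [0.5625, 0.2413, 0.1254]
eef_rot: [-179.9, -0.0, -32.9]
contact_force: [-2.2, 3.1, 6.0]
gripper_width: 0.0176
gripper_force: 30.0
```

```bash
python3 st.py
```

```text
{'time_s': 10.65, 'tcp_pos': [0.562, 0.241, 0.125], 'eef_rot': [-179.921, -0.015, -32.859], 'contact_force': [-2.194, 3.121, 6.037], 'moment': [1.244, 1.467, 0.061], 'gripper_width': 0.018, 'gripper_force': 29.988}
green 48 r 0.038 ang -56.1 bar-mark 23.2
white 20 r 0.04 ang -33.0 bar-mark 0.1
```

Emit:
jog_arm --travel '[[0,0,0],[0,0,0],[0,0,0],[0,0,0],[0,0,0],[0,0,0],[0,0,0],[0,0,0],[0,0,0],[0,0,0]]' --dr '[[0,0,0.003],[0,0,0.006],[0,0,0.009],[0,0,0.012],[0,0,0.015],[0,0,0.018],[0,0,0.021],[0,0,0.024],[0,0,0.027],[0,0,0.028]]' --claw '[0,0,0,0,0,0,0,0,0,0]'

```text
time_s: 11.95
tcp_pos: [0.5624, 0.2413, 0.1254]
eef_rot: [-179.9, -0.0, -42.9]
contact_force: [-2.9, 2.6, 6.2]
gripper_width: 0.0179
gripper_force: 30.0
```

```bash
python3 st.py
```

```text
{'time_s': 11.95, 'tcp_pos': [0.562, 0.241, 0.125], 'eef_rot': [-179.931, -0.002, -42.92], 'contact_force': [-2.9, 2.56, 6.246], 'moment': [1.136, 1.625, 0.203], 'gripper_width': 0.018, 'gripper_force': 30.007}
green 48 r 0.039 ang -60.3 bar-mark 17.3
white 18 r 0.039 ang -37.1 bar-mark -5.8
```

The bolt has seated: the white mark is stuck at -37° and the clutch has given 5.8°. The snap comes at 11.5° and the solid stop at 23°, so I'll go on about 9°.

Emit:
jog_arm --travel '[[0,0,0],[0,0,0],[0,0,0],[0,0,0],[0,0,0],[0,0,0],[0,0,0],[0,0,0],[0,0,0],[0,0,0]]' --dr '[[0,0,0.003],[0,0,0.006],[0,0,0.009],[0,0,0.012],[0,0,0.015],[0,0,0.018],[0,0,0.021],[0,0,0.024],[0,0,0.025],[0,0,0.025]]' --claw '[0,0,0,0,0,0,0,0,0,0]'

```text
time_s: 13.25
tcp_pos: [0.5623, 0.2411, 0.1253]
eef_rot: [-179.9, 0.0, -51.9]
contact_force: [-4.2, 2.9, 7.1]
gripper_width: 0.0178
gripper_force: 30.0
```

```bash
python3 st.py; python3 -c "
from h import *
c=cam('scene');p=c['pixels'][225:305,280:380,::-1];cv2.imwrite('pics/s3.png',cv2.resize(p,None,fx=6,fy=6,interpolation=2))"
```

```text
{'time_s': 13.25, 'tcp_pos': [0.562, 0.241, 0.125], 'eef_rot': [-179.946, 0.013, -51.928], 'contact_force': [-4.23, 2.892, 7.145], 'moment': [1.116, 1.577, 0.014], 'gripper_width': 0.018, 'gripper_force': 29.992}
green 52 r 0.039 ang -51.8 bar-mark -0.1
white 18 r 0.039 ang -29.2 bar-mark -22.7
```

View pics/s3.png

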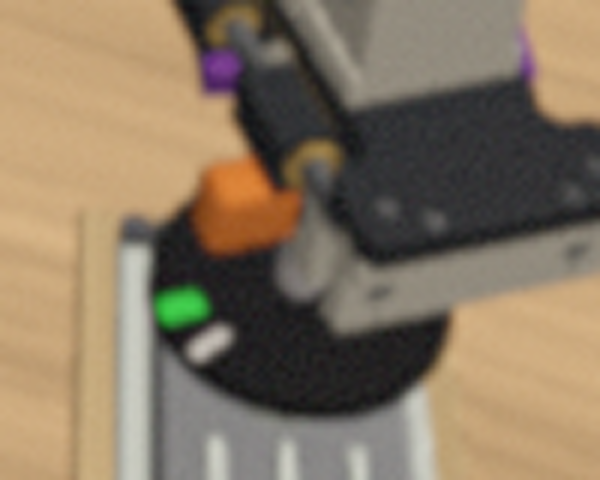

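The clutch has clicked: the bar now points at the green mark (180,308), with the white mark at (210,345). Because I held the handle, the snap kicked the collar and bolt back about 8°. I'll ease the bolt back to its seat with a light grip (18 N, which can't pass 0.7 N m), without forcing it.

Emit:
jog_arm --travel '[[0,0,0],[0,0,0],[0,0,0],[0,0,0],[0,0,0],[0,0,0],[0,0,0],[0,0,0],[0,0,0],[0,0,0]]' --dr '[[0,0,0],[0,0,0.003],[0,0,0.006],[0,0,0.009],[0,0,0.012],[0,0,0.015],[0,0,0.018],[0,0,0.02],[0,0,0.021],[0,0,0.021]]' --claw '[0,0,0,0,0,0,0,0,0,0]' --newtons 18

```text
time_s: 14.6
tcp_pos: [0.5623, 0.2411, 0.1254]
eef_rot: [-179.9, 0.0, -59.5]
contact_force: [-3.1, 3.3, 6.3]
gripper_width: 0.0179
gripper_force: 18.0
```

```bash
python3 st.py
```

```text
{'time_s': 14.6, 'tcp_pos': [0.562, 0.241, 0.125], 'eef_rot': [-179.946, 0.015, -59.488], 'contact_force': [-3.139, 3.339, 6.255], 'moment': [1.085, 1.547, 0.045], 'gripper_width': 0.018, 'gripper_force': 17.996}
green 48 r 0.039 ang -60.2 bar-mark 0.7
white 20 r 0.039 ang -36.9 bar-mark -22.6
```

It's within 0.2° of the seat. One gentle 0.7° nudge, then release and back off upward.

Emit:
jog_arm --travel '[[0,0,0],[0,0,0],[0,0,0],[0,0,0],[0,0,0],[0,0,0],[0,0,0],[0,0,0],[0,0,0],[0,0,0]]' --dr '[[0,0,0.001],[0,0,0.002],[0,0,0.002],[0,0,0.002],[0,0,0.002],[0,0,0.002],[0,0,0.002],[0,0,0.002],[0,0,0.002],[0,0,0.002]]' --claw '[0,0,0,0,0.5,0.5,0.5,0.5,0.5,0.5]'

```text
time_s: 15.9
tcp_pos: [0.5623, 0.2406, 0.1245]
eef_rot: [180.0, -0.0, -60.2]
contact_force: [0.1, -0.4, -0.5]
gripper_width: 0.0436
gripper_force: 0.0
```

Emit:
jog_arm --travel '[[0,0,-0.02],[0,0,-0.1],[0,0,-0.2],[0,0,-0.3],[0,0,-0.3],[0,0,-0.3],[0,0,-0.3],[0,0,-0.3],[0,0,-0.3],[0,0,-0.3]]' --dr '[[0,0,0],[0,0,0],[0,0,0],[0,0,0],[0,0,0],[0,0,0],[0,0,0],[0,0,0],[0,0,0],[0,0,0]]' --claw '[0.5,0.5,0.5,0.5,0.5,0.5,0.5,0.5,0.5,0.5]'

```text
time_s: 17.15
tcp_pos: [0.5622, 0.2406, 0.2742]
eef_rot: [180.0, -0.0, -60.2]
contact_force: [0.7, 0.7, -1.9]
gripper_width: 0.0441
gripper_force: 0.0
```

```bash
python3 st.py; python3 -c "
from h import *
c=cam('scene');print(bar(c));p=c['pixels'][160:320,100:400,::-1];cv2.imwrite('pics/s4.png',cv2.resize(p,None,fx=2.6,fy=2.6,interpolation=2))"
```

```text
{'time_s': 17.15, 'tcp_pos': [0.562, 0.241, 0.274], 'eef_rot': [179.967, -0.007, -60.229], 'contact_force': [0.74, 0.66, -1.859], 'moment': [-0.057, 0.089, -0.045], 'gripper_width': 0.044, 'gripper_force': 0.0}
green 49 r 0.039 ang -59.8 bar-mark -0.4
white 15 r 0.04 ang -36.7 bar-mark -23.5
(360, (566.0142822265625, 241.01040649414062), (15.043021202087402, 72.98158264160156), np.float32(-59.259174), np.float64(0.15417371062595905))
```

View pics/s4.png

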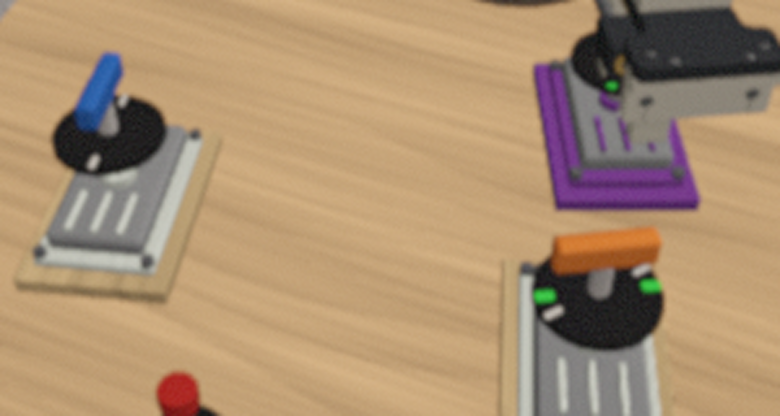

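The orange bar at (607,250) is released and lines up with the green marks at (545,296) and (650,286). The bolt is at its seat, and the blue driver is untouched at (100,90).

```bash
python3 -c "
from plant import r
print(r.close_job())"
```

```text
the job is handed in; nothing more can be done
None
```

The orange driver's bolt was tightened clockwise to the clutch's first click and released: the snap kicked it back about 8°, so I eased it back onto its seat without forcing it; the blue driver was not touched, and the job is handed in (about 17 s on the clock).

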